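# Make the bench scale ready for mixing

## Robot

A 6-joint arm with a two-finger parallel gripper is mounted at the origin on the work surface. World frame = base frame: x ahead of the robot, y to its left, z up, the work surface at z = 0. Lengths are in m, angles in rad, forces in N, time in s.
With the tool pointing down it reaches from about 0.325 to 0.9 m from the base axis. Payload 6.1 kg.
Tool frame: the origin (TCP) lies on the centre line of the jaws, within the pads' length; the fingertips stand 25 mm ahead of it and the grasp point (between the pads) lies 6 mm ahead of it; x points along the fingers, z is the direction in which the jaws open and shut, and the axes are right-handed (so a half turn about x gives the same grasp; the last joint's range is limited). The gripper opens to 85 mm and grips with 20 to 120 N. Pads are 22 mm wide; open, the fingers measure 114 mm over their backs; the gripper's body (76 mm by 85 mm) begins 54 mm behind the grasp point. The pads swing forward as they close: fully open they stand 13 mm farther back than shut.
Start: joints at [1.014, 0.22, 1.526, -0, 1.395, -0.126], TCP at [0.261, 0.568, 0.256] pointing down, gripper open.
Joint ranges: [-2.98, 2.98], [-0.91, 2.08], [0.09, 2.57], [-1.24, 4.39], [0.2, 2.65], [-2.68, 2.68]. Speed limits (rad/s): [2.57, 2.57, 3.01, 3.14, 3.14, 3.14].

## Interface

Orientations are given as a 3x3 rotation matrix whose columns are the frame's x, y, z axes.
In Python, from bench import arm, open_gripper, grab, cams, order gives the robot as it stands. The module is installed in compiled form; this text tells all that it offers. Calls block until the motion is done:
- arm.move_pose(position, orientation): joint-space move of the TCP to a pose.
- arm.servo_line(position, frame=None, max_speed=0.15): straight line of the TCP; frame=None keeps the orientation; max_speed is the mean speed in m/s.
- arm.move_joints(angles): joint-space move.
- open_gripper() and grab(strength=None): open the fingers fully, or close them until they stop; strength is the grip in N (None keeps the last).
- arm.pause(seconds).
- arm.inverse_kinematics(position, orientation): joint angles nearest the present ones, or None.
- cams.grab_frame(name): name is "scene" or "side" or "wrist"; returns a dict with "pixels" (420x560x3 uint8, red, green, blue), "camera_matrix" (3x3 intrinsics, pixels), "extrinsics" (4x4, takes a point from world to camera coordinates); the wrist camera has in their place "tool_from_camera" (4x4, takes a point from camera to tool coordinates, whose origin is the TCP and whose axes are the tool frame's). Camera axes: x right, y up, looking along -z (the intrinsics and any distortion apply to the point x, -y, -z); pixel columns grow to the right and rows downward; lengths in m; the calibration is good to about 2 mm. A picture is of the moment at which its call begins: read the wrist's pose just before it. There is no depth.
A pose or a line that the arm cannot do raises arm.MotionError and nothing moves.
- order.job_done(): hands the job in, once; it reports no verdict.
Readings, each from a call of its own:
- arm.get_clock(): time.
- arm.get_qpos(): joint angles.
- arm.get_joint_vel(): joint speeds.
- arm.get_tau(): joint torques, N m.
- arm.get_tool_pos(): TCP position.
- arm.get_eef_rot(): TCP orientation.
- arm.get_ft_force(): force on the tool from outside, world axes, zero at the start.
- arm.get_moment(): the same for the moment, N m.
- arm.get_width(): opening from 0.0 (shut) to 1.0 (fully open).
Only numpy, scipy, OpenCV 4.12 (cv2) and the standard library are available. Lean on these libraries where they do the work, as an engineer would, in place of code of your own. Each camera call takes 0.05 s, during which the arm holds its last target. There are 200 camera calls.

## Task

Get the bench scale ready for weighing repair compound: first switch on the mains by pressing the dotted, raised end of the red rocker on the blue box right down, then press the scale's green key fully down so that it latches, and last press the blue tare key fully down and let it spring up again. Only press: do not push the yellow key, and leave the bowl on the scale, the bottles and the scraper where they are.

Things in the scene. Friction and masses are not known exactly. Their poses are not given: they have to be found in the camera images.
- rocker_dot (a point): white dot on the raised (ON) end of the red rocker on top of the blue switch box (120 x 140 x 60 mm, fixed); the point lies on the rocker's upper face, about 27 mm out from the pivot, centre line of the 30 mm wide wing (each wing 36 mm long). About 85 mm above the bench when off, 75 mm when on, and 3 mm farther out from the pivot
- rocker_pivot (a point): the rocker's pivot axis, midway along the rocker, 71 mm above the bench, 11 mm above the box's top. The horizontal direction from here to rocker_dot is the ON end
- rocker (a joint): tilt of the red rocker, rad: 0 = off (dotted end raised), 0.4 = fully on (dotted wing level). Stiff: it stays where it is left; about 4 N at the dot turns it
- green_key_top (a point): green on key on the scale's keypad; the point is the centre of its round flat top, 70 mm above the bench with the key up. Cap 30 mm across, standing 10 mm above its white collar (44 mm across). The three keys stand in a row 65 mm apart, in any order
- green_key (a joint): travel of the green key, m: 0 up, 0.006 fully down. Pushing takes about 4 N all the way and it stays down where it is left (latching)
- blue_key_top (a point): blue tare key on the scale's keypad; the point is the centre of its round flat top, 70 mm above the bench with the key up. Cap 30 mm across, standing 10 mm above its white collar (44 mm across). The three keys stand in a row 65 mm apart, in any order
- blue_key (a joint): travel of the blue key, m: 0 up, 0.006 fully down. Spring return: 1.5 N to start, 5 N fully down
- yellow_key_top (a point): yellow units key on the scale's keypad; the point is the centre of its round flat top, 70 mm above the bench with the key up. Cap 30 mm across, standing 10 mm above its white collar (44 mm across). The three keys stand in a row 65 mm apart, in any order. Not to be pushed
- yellow_key (a joint): travel of the yellow key, m: 0 up, 0.006 fully down, same spring as the blue one
- scale: grey bench scale, 300 x 250 mm, fixed; origin under its centre on the bench, x axis points from keypad to pan. The key row lies at x = -0.110 on its top, 48 mm above the bench; blue display behind the keys; steel pan 190 x 220 mm centred at x = +0.045, top 64 mm above the bench
- bowl_mid (a point): white mixing bowl, 100 mm across, 45 mm high, standing loose on the scale's pan; its centre half-way up
- bottle_mid (a point): brown bottle with blue cap, 68 mm across, 150 mm tall, loose; its centre half-way up
- vial_mid (a point): small brown vial with black cap, 38 mm across, 65 mm tall, loose, behind the switch box; its centre half-way up
- scraper_mid (a point): scraper with a flat blade, 200 mm long, lying loose; a point at the middle of its length, 10 mm up

How it is judged:
On the way, in this order (a step that is already met when the one before it is completed fails the run):
1. the mains rocker is pressed fully on (value of joint rocker above 0.34 rad), for 0.1 s.
2. the green key is pressed fully down (value of joint green_key above 0.005 m), for 0.1 s.
3. the blue key is pressed fully down (value of joint blue_key above 0.005 m), for 0.05 s.
At the end, for the whole second after the job is handed in: The rocker is on (over 0.34 of 0.4 rad), the green key down (over 5 of 6 mm), the blue key was pressed down last and it and the yellow key are up (within 1 mm); the bowl still stands on the pan within 8 mm, the bottle, vial and scraper within 15 mm of where they were (value of joint rocker above 0.34 rad and value of joint green_key above 0.005 m and value of joint each of blue_key, yellow_key below 0.001 m and z of bowl_mid in the frame of scale above 0.078 m and distance of bowl_mid from where it was at the start of the episode below 0.008 m and distance of each of bottle_mid, vial_mid, scraper_mid from where it was at the start of the episode below 0.015 m); the robot touches nothing.
It fails at once if the green key is pushed while the mains rocker is not on (value of joint green_key above 0.003 m and value of joint rocker below 0.3 rad).
It fails at once if the blue key is pushed while the scale is not switched on (green key not down) (value of joint blue_key above 0.003 m and value of joint green_key below 0.0045 m).
It fails at once if the yellow key is pushed (value of joint yellow_key above 0.003 m).
It fails at once if the bowl is moved or lifted by more than 8 mm, or a bottle, the vial or the scraper by more than 15 mm (distance of bowl_mid from where it was at the start of the episode above 0.008 m or distance of any of bottle_mid, vial_mid, scraper_mid from where it was at the start of the episode above 0.015 m).
It fails at once if the bowl or a bottle is tipped (angle between any of bowl_mid, bottle_mid, vial_mid's own z axis and vertical above 0.3 rad).
It also fails if it takes over 48 s, if anything falls off the work surface, if the arm or the gripper's body presses on something with over 40 N, if the wrist force passes 120 N, or if a joint passes its speed limit or range.

## Working session

There is one attempt and no reset: what is moved stays moved. The work goes in short steps, each a Python script; the robot and the scene stay as the last script left them, time stands still between calls to the robot, and variables do not carry over. Pictures are saved under pics/ and viewed, about 8 in all and at most 12, crops included, and the job is handed in when it is done.

```bash
mkdir -p pics; python3 - <<'E'
from bench import arm,cams
import cv2,numpy as np
np.set_printoptions(precision=4,suppress=True)
for n in("scene","side"):
    f=cams.grab_frame(n); cv2.imwrite(f"pics/{n}0.png",f["pixels"][:,:,::-1]); print(n,f.keys(),f["camera_matrix"],f["extrinsics"])
    if 'distortion' in f: print(f['distortion'])
print(arm.get_clock(),arm.get_eef_rot(),arm.get_tool_pos())
E
```

```text
scene dict_keys(['pixels', 'camera_matrix', 'extrinsics']) [[423.6128   0.     272.9879]
 [  0.     423.6128 210.7059]
 [  0.       0.       1.    ]] [[ 0.6498  0.7601 -0.0094 -0.3762]
 [-0.6522  0.5637  0.5068  0.336 ]
 [ 0.3905 -0.3232  0.862  -1.5508]
 [ 0.      0.      0.      1.    ]]
side dict_keys(['pixels', 'camera_matrix', 'extrinsics']) [[405.6045   0.     274.0458]
 [  0.     405.6045 205.0197]
 [  0.       0.       1.    ]] [[-0.7496 -0.6616  0.019   0.4519]
 [ 0.5108 -0.5599  0.6524 -0.3673]
 [-0.421   0.4987  0.7577 -0.8156]
 [ 0.      0.      0.      1.    ]]
0.1 [[-0.0009 -0.9086  0.4176]
 [-0.0016  0.4176  0.9086]
 [-1.      0.0002 -0.0018]] [0.2607 0.5674 0.2553]
```

View pics/scene0.png

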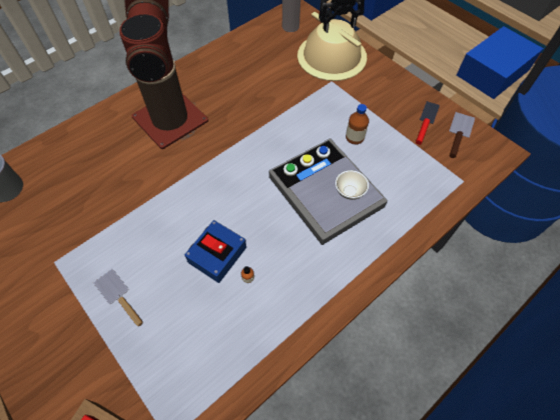

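View pics/side0.png

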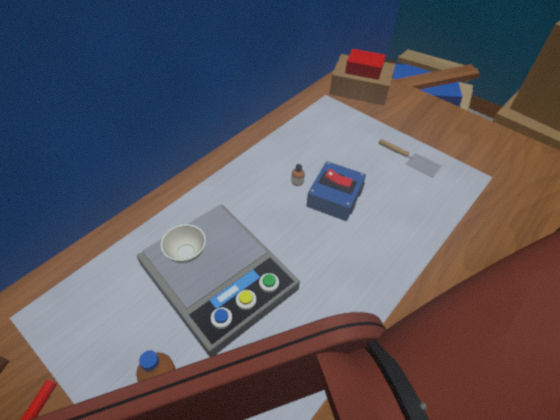

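Scene view: green, yellow and blue keys at about (290,169), (307,160) and (323,151), with the rocker at (215,244). Side view: green (269,282), yellow (246,299), blue (221,317), rocker (340,180). Next I'll localize by colour.

```bash
cat > h.py <<'E'
import cv2,numpy as np
from bench import arm,cams,open_gripper,grab,order
np.set_printoptions(precision=4,suppress=True)
def cam(n):
    if n=="wrist":
        p,R=arm.get_tool_pos(),arm.get_eef_rot()
        f=cams.grab_frame(n); T=np.eye(4);T[:3,:3]=R;T[:3,3]=p
        return f["pixels"],f["camera_matrix"],T@f["tool_from_camera"]
    f=cams.grab_frame(n); return f["pixels"],f["camera_matrix"],np.linalg.inv(f["extrinsics"])
def ray(K,W,uv):
    d=np.linalg.inv(K)@[uv[0],uv[1],1]; return W[:3,3],W[:3,:3]@[d[0],-d[1],-d[2]]
def onplane(K,W,uv,z):
    o,d=ray(K,W,uv); return o+d*(z-o[2])/d[2]
RNG=dict(red=[(0,150,90),(6,255,255)],yellow=[(22,150,90),(35,255,255)],green=[(45,120,50),(85,255,255)],blue=[(100,150,60),(125,255,255)])
def blob(px,c,roi,t=20):
    x0,y0,x1,y1=roi; hsv=cv2.cvtColor(px,cv2.COLOR_RGB2HSV)[y0:y1,x0:x1]
    m=cv2.inRange(hsv,*map(np.array,RNG[c]))
    n,_,s,ce=cv2.connectedComponentsWithStats(m)
    i=1+np.argmax(s[1:,4]); return ce[i]+[x0,y0],s[i,4]
def inter(r):
    A=sum(np.eye(3)-np.outer(d,d)/(d@d) for o,d in r);b=sum((np.eye(3)-np.outer(d,d)/(d@d))@o for o,d in r)
    return np.linalg.solve(A,b)
E
python3 - <<'E'
from h import *
roi={"scene":dict(green=(280,160,300,178),yellow=(298,152,316,168),blue=(314,144,332,157),red=(200,230,232,256)),
"side":dict(green=(257,270,281,294),yellow=(234,287,258,311),blue=(209,306,233,328),red=(322,165,360,195))}
R={}
for n in roi:
    px,K,W=cam(n); big=[]
    for c in roi[n]:
        uv,a=blob(px,c,roi[n][c]); R.setdefault(c,[]).append(ray(K,W,uv)); print(n,c,uv,a,onplane(K,W,uv,.075 if c=="red" else .068))
    x0,y0,x1,y1=(180,215,255,290) if n=="scene" else (300,155,375,230)
    big=cv2.resize(px[y0:y1,x0:x1],None,fx=5,fy=5,interpolation=cv2.INTER_CUBIC)
    R.setdefault('im',[]).append(big)
    hsv=cv2.cvtColor(px,cv2.COLOR_RGB2HSV); x0,y0,x1,y1=roi[n]["red"]
for c in R:
    if c!='im': print(c,inter(R[c]))
cv2.imwrite("pics/rock.png",np.hstack(R['im'])[:,:,::-1])
E
```

```text
scene green [290.125  166.9792] 48 [0.4858 0.1524 0.068 ]
scene yellow [306.8824 158.098 ] 51 [0.4948 0.2169 0.068 ]
scene blue [322.9362 149.4043] 47 [0.5031 0.2808 0.068 ]
scene red [212.8632 243.2222] 234 [ 0.5459 -0.1966  0.075 ]
side green [268.6122 280.    ] 98 [0.4822 0.1566 0.068 ]
side yellow [245.4579 297.0374] 107 [0.4912 0.2202 0.068 ]
side blue [220.6102 315.4153] 118 [0.5001 0.2842 0.068 ]
side red [336. 178.] 1 [ 0.5535 -0.1931  0.075 ]
green [0.4837 0.1547 0.0638]
yellow [0.4928 0.2189 0.0643]
blue [0.5014 0.2831 0.0645]
red [ 0.5501 -0.1946  0.077 ]
```

View pics/rock.png

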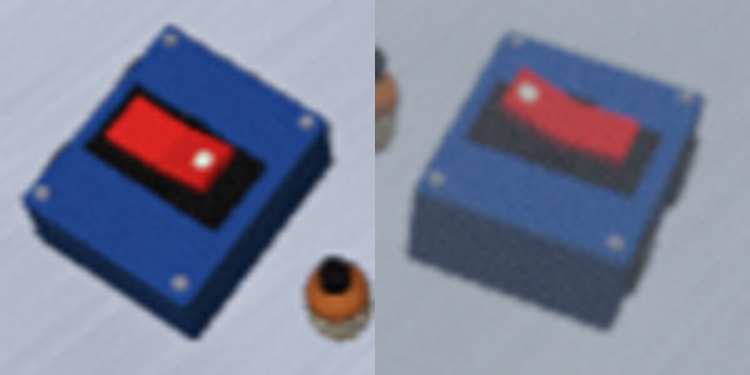

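The dot is at scene (220.2,246.6) and side (330.2,173), on the +x/+y end of the rocker. I'll triangulate it and the bottle cap, shut the gripper, hover, and check with the wrist camera.

```bash
python3 - <<'E'
from h import *
v={n:cam(n) for n in("scene","side")}
S=lambda a,b:inter([ray(*v["scene"][1:],a),ray(*v["side"][1:],b)])
dot=S((220.2,246.6),(330.2,173)); print("dot",dot,onplane(*v["scene"][1:],(220.2,246.6),.085),onplane(*v["side"][1:],(330.2,173),.085))
print("cap",S((361.5,107),(149.5,358)))
# black surround / rocker corners in scene -> direction
px,K,W=v["scene"]
m=cv2.inRange(cv2.cvtColor(px,cv2.COLOR_RGB2HSV)[215:290,180:255],np.array((100,150,60)),np.array((125,255,255)))
c=max(cv2.findContours(m,0,2)[0],key=cv2.contourArea)
q=cv2.boxPoints(cv2.minAreaRect(c))+[180,215]
print("box",[onplane(K,W,p,.06)[:2] for p in q])
for a,b in((168,26),(328,120)),((41,193),(180,283)):pass
cor=[(170,38),(307,122),(180,284),(41,193)]
P=np.array([onplane(K,W,((x+.5)/5-.5+180,(y+.5)/5-.5+215),.06)[:2] for x,y in cor]); print("screws",P,P.mean(0))
grab(30)
d=P.mean(0); u=dot[:2]-d; print("u",u,np.linalg.norm(u))
u/=np.linalg.norm(u)
def Rm(u):
    y=np.array([u[0],u[1],0]);x=np.array([0,0,-1.]);return np.c_[x,y,np.cross(x,y)]
for s in(1,-1):
    for p in([*dot[:2],.22],[.484,.1545,.22],[.5016,.2825,.22]): print(s,arm.inverse_kinematics(p,Rm(s*u)))
print(arm.get_clock(),arm.get_qpos())
E
```

```text
dot [ 0.5719 -0.1893  0.0842] [ 0.5727 -0.1891  0.085 ] [ 0.5712 -0.189   0.085 ]
cap [0.5013 0.4426 0.1504]
box [array([ 0.519 , -0.2866]), array([ 0.4627, -0.1441]), array([ 0.592 , -0.1158]), array([ 0.6399, -0.2553])]
screws [[ 0.484  -0.1507]
 [ 0.5812 -0.1235]
 [ 0.6141 -0.2399]
 [ 0.5173 -0.2669]] [ 0.5492 -0.1952]
u [0.0228 0.006 ] 0.02355912137484178
1 [-0.4504  0.1944  1.626  -0.      1.3212  0.8635]
1 [ 0.1537 -0.0318  1.8667 -0.      1.3066  1.4676]
1 [ 0.376   0.1316  1.6968 -0.      1.3131  1.6899]
-1 [-0.4504  0.1944  1.626  -0.      1.3212 -2.2781]
-1 [ 0.1537 -0.0318  1.8667 -0.      1.3066 -1.674 ]
-1 [ 0.376   0.1316  1.6968 -0.      1.3131 -1.4517]
1.0667 [ 1.0139  0.2204  1.5265 -0.      1.3947 -0.1261]
```

```bash
cat >> h.py <<'E'
u=np.array([.966,.26]);u/=np.linalg.norm(u)
def Rm(u):
    y=np.array([u[0],u[1],0]);x=np.array([0,0,-1.]);return np.c_[x,y,np.cross(x,y)]
E
python3 - <<'E'
from h import *
arm.move_pose([.5725,-.189,.22],Rm(u))
px,K,W=cam("wrist"); cv2.imwrite("pics/w1.png",px[:,:,::-1])
def proj(p):
    q=np.linalg.inv(W)@[*p,1]; h=K@[q[0],-q[1],-q[2]]; return h[:2]/h[2]
print(proj([.572,-.1892,.085]),proj([.5492,-.1952,.071]),arm.get_tool_pos(),arm.get_ft_force(),arm.get_clock(),arm.get_width())
E
```

```text
[284.3319 206.8758] [283.9521 227.5939] [ 0.5728 -0.1882  0.2201] [0.2988 1.7613 0.0803] 4.0 -0.00378808155392611
```

View pics/w1.png

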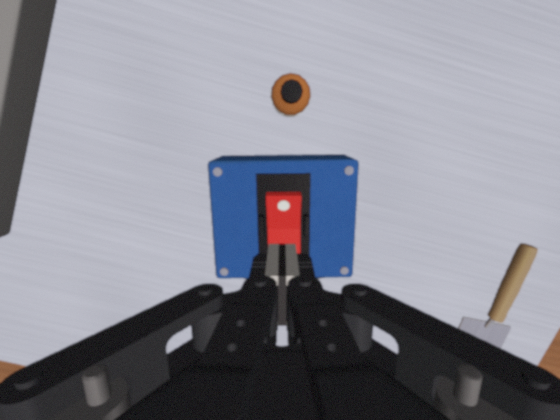

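The dot is at (284,206), and the projection predicted (284.3,206.9), so localization is good to about 1 mm. Pressing the rocker with force feedback.

```bash
cat >> h.py <<'E'
def press(x,y,z0,zmin,fstop):
    arm.servo_line([x,y,z0],max_speed=.08); arm.pause(.2); f0=arm.get_ft_force()[2]; z=z0; log=[]
    while z>zmin:
        z-=.001; arm.servo_line([x,y,z],max_speed=.02); arm.pause(.06)
        f=arm.get_ft_force()[2]-f0; log.append((round(arm.get_tool_pos()[2]*1e3,1),round(f,1)))
        if f>fstop: break
    arm.pause(.25); print(log,arm.get_tool_pos(),arm.get_ft_force(),arm.get_clock())
E
python3 - <<'E'
from h import *
press(.573,-.189,.118,.094,14)
arm.servo_line([.573,-.189,.18],max_speed=.12)
px,K,W=cam("wrist"); cv2.imwrite("pics/w2.png",px[:,:,::-1][120:330,180:380].repeat(2,0).repeat(2,1)); print(arm.get_clock())
E
```

```text
[(np.float64(117.0), np.float64(0.5)), (np.float64(115.9), np.float64(0.1)), (np.float64(114.9), np.float64(0.5)), (np.float64(114.0), np.float64(1.4)), (np.float64(113.0), np.float64(-0.1)), (np.float64(112.0), np.float64(-0.4)), (np.float64(111.3), np.float64(3.0)), (np.float64(110.3), np.float64(4.3)), (np.float64(109.1), np.float64(4.9)), (np.float64(108.0), np.float64(4.5)), (np.float64(106.9), np.float64(3.2)), (np.float64(105.9), np.float64(3.1)), (np.float64(104.9), np.float64(3.8)), (np.float64(103.9), np.float64(3.3)), (np.float64(102.9), np.float64(3.1)), (np.float64(101.9), np.float64(3.3)), (np.float64(100.9), np.float64(3.9)), (np.float64(100.0), np.float64(3.5)), (np.float64(100.0), np.float64(10.0)), (np.float64(99.9), np.float64(16.8))] [ 0.5732 -0.189   0.0999] [-3.7062  2.9644 16.162 ] 12.0417
12.925
```

View pics/w2.png

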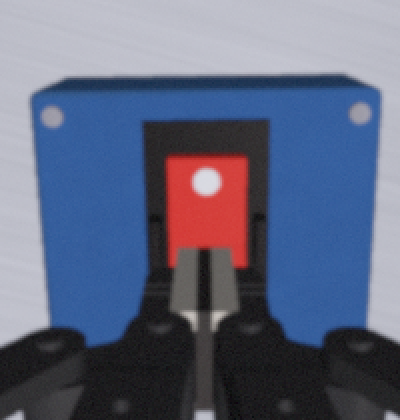

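The hard stop came at tip z = 0.075, so the rocker is on: the dotted wing is level and the dot is visible. Next is a hover over the green key with one look.

```bash
python3 - <<'E'
from h import *
arm.move_pose([.484,.1545,.2],Rm(u)); 
px,K,W=cam("wrist"); cv2.imwrite("pics/w3.png",px[:,:,::-1])
for c in("green","yellow","blue"):
    try:
        uv,a=blob(px,c,(0,0,560,420)); print(c,uv,a,onplane(K,W,uv,.0695))
    except Exception as e: print(c,e)
print(arm.get_tool_pos(),arm.get_clock())
E
```

```text
green [281.581  203.1279] 735 [0.4874 0.1561 0.0695]
yellow [223. 164.] 1 [0.5068 0.2109 0.0695]
blue [135.9958 143.6308] 956 [0.5047 0.2817 0.0695]
[0.4846 0.1536 0.2   ] 14.3083
```

View pics/w3.png

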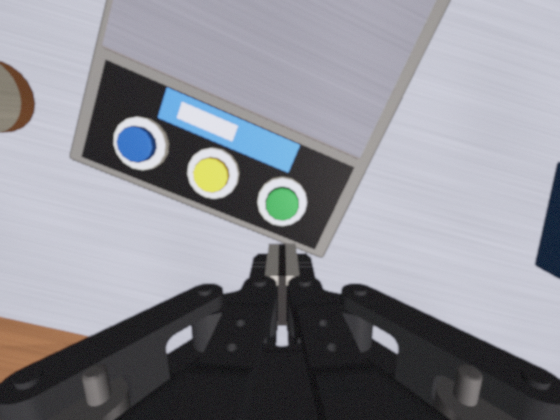

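Green shows at (282,204), yellow at (211,175) and blue at (136,144), matching the earlier estimate within 3 mm. Pressing green, then blue.

```bash
python3 - <<'E'
from h import *
press(.486,.155,.098,.086,14)
arm.servo_line([.486,.155,.15],max_speed=.12)
px,K,W=cam("wrist"); cv2.imwrite("pics/w4.png",px[:,:,::-1]); print(arm.get_clock())
E
```

```text
[(np.float64(97.0), np.float64(-0.2)), (np.float64(95.9), np.float64(-0.0)), (np.float64(95.0), np.float64(0.3)), (np.float64(94.0), np.float64(0.0)), (np.float64(93.0), np.float64(-0.2)), (np.float64(92.1), np.float64(1.0)), (np.float64(91.2), np.float64(3.0)), (np.float64(90.1), np.float64(2.5)), (np.float64(89.0), np.float64(2.4)), (np.float64(88.0), np.float64(2.4)), (np.float64(87.0), np.float64(2.8)), (np.float64(86.8), np.float64(8.8))] [0.4862 0.155  0.0868] [-1.8521  0.5734 11.0764] 19.8833
20.6167
```

View pics/w4.png

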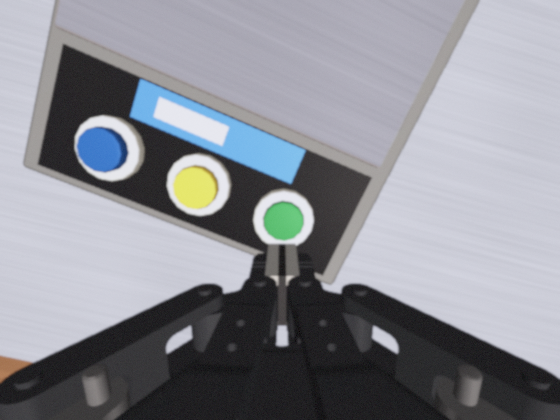

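Green made contact at about TCP z 92.8 mm and hit a hard stop at 86.8 mm, which is 6 mm of travel. The cap at (283,220) stayed low. Now blue.

```bash
python3 - <<'E'
from h import *
arm.servo_line([.5035,.282,.15],max_speed=.12)
press(.5035,.282,.096,.085,14)
arm.servo_line([.5035,.282,.16],max_speed=.1)
arm.servo_line([.484,.1545,.2],max_speed=.12); arm.pause(.3)
px,K,W=cam("wrist"); a=px[60:260,60:360]
s,_,_=cam("scene"); b=s[100:300,170:430]
cv2.imwrite("pics/end.png",cv2.resize(np.hstack([a,b])[:,:,::-1],None,fx=1.4,fy=1.4,interpolation=2))
for c in("green","blue"):print(c,blob(px,c,(100,100,330,260)))
print(arm.get_clock(),arm.get_ft_force())
E
```

```text
[(np.float64(95.1), np.float64(-1.1)), (np.float64(93.9), np.float64(-0.0)), (np.float64(93.1), np.float64(-0.5)), (np.float64(92.2), np.float64(1.9)), (np.float64(91.1), np.float64(1.9)), (np.float64(90.1), np.float64(3.3)), (np.float64(89.1), np.float64(3.4)), (np.float64(88.1), np.float64(4.3)), (np.float64(87.1), np.float64(5.1)), (np.float64(87.0), np.float64(10.8)), (np.float64(86.8), np.float64(16.3))] [0.5038 0.2821 0.0869] [-3.9798 -2.4752 17.2959] 26.5
green (array([283.0417, 201.8229]), np.int32(672))
blue (array([137.4885, 143.0313]), np.int32(958))
29.075 [-0.1714  1.3361 -0.2932]
```

View pics/end.png

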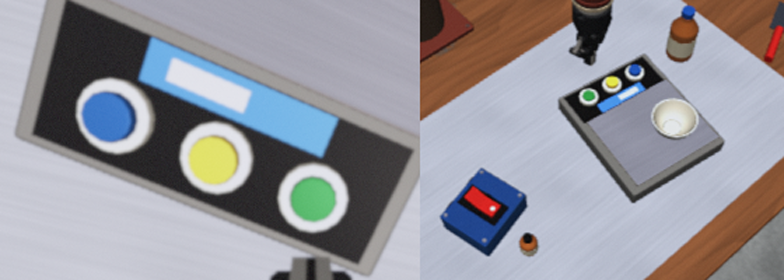

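The closing pictures show green smaller in area (735 to 672 px, so it is down) and blue back to its original size (956 to 958 px, so it is up). The rocker is on, and the bowl, bottle and vial are in place. Handing in.

```bash
python3 -c "
from h import *
order.job_done(); print(arm.get_clock())"
```

```text
the job is handed in; nothing more can be done
the job is handed in; nothing more can be done
```

I switched the mains rocker on, pressed the green key until it latched, then pressed the blue key and let it spring up. The job was handed in about 29 s into the 48 s limit, with the arm clear of everything. I pressed with the shut fingertips, watching the force each time.

| Step | What the force and height readings showed |
|---|---|
| Rocker | Turned at about 4 N and hit a hard stop with the fingertip 75 mm above the bench, the height given for fully on |
| Green key | Moved about 6 mm to a hard stop |
| Blue key | Spring force rose from about 2 to 5 N over about 6 mm, then a hard stop |

- **Final pictures:** green sits lower (735 to 672 px in area), so it latched. Blue is back to its original size (956 to 958 px), so it is up. Yellow was never touched, and the bowl, bottle and vial look undisturbed.
- **Small disagreement:** the keys made contact about 2 mm lower than the rocker stop implied. That is within the calibration error, and the travel matched.
- **Not checked:** the scraper was not in the last picture, but the arm never went near it. I judged that nothing had moved by eye, without measuring.

I viewed 8 pictures in all.

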